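# Put the citrus press back together for lemons

## Robot

A 7-joint arm with a two-finger parallel gripper is mounted at the origin on the work surface; the furniture and walls round the work are solid. World frame = base frame: x ahead of the robot, y to its left, z up, the work surface at z = 0. Lengths are in m, angles in rad, forces in N, time in s.
With the tool pointing down it reaches from about 0.4 to 0.85 m from the base axis. Payload 10.4 kg.
Tool frame: the origin (TCP) lies between the finger pads; the fingertips stand 14 mm ahead of it and the grasp point (between the pads) lies 5 mm behind it (r.finger_overhang is the z of the fingertips in the tool frame, in m); z points along the fingers, y is the line along which they close (so a half turn about z gives the same grasp; the last joint's range is limited). The gripper opens to 87 mm and grips with 3 to 60 N. Pads are 19 mm wide; open, the fingers measure 117 mm over their backs; the gripper's body (75 mm by 190 mm) begins 51 mm behind the grasp point.
Start: joints at [-1.283, 0.332, -0.065, 1.46, 0.022, 1.35, -0.088], TCP at [0.191, 0.595, 0.237] pointing down, gripper open.
Joint ranges: [-2.6, 2.6], [-0.5, 2.12], [-1.47, 1.34], [0.16, 2.42], [-1.27, 4.41], [0.06, 2.06], [-2.6, 2.6]. Speed limits (rad/s): [2.22, 2.22, 2.79, 2.79, 3.14, 3.14, 3.14].

## Interface

Orientations are given as a unit quaternion [x, y, z, w].
In Python, from bench import r, optics gives the robot as it stands.
- The arm moves only by the shell command python3 -m pendant 'ROWS' [FORCE]. ROWS is JSON, a list of rows, each a list of 7 numbers: the closure, from -1 (fully open) to 1 (shut), then the shift along the tool's x, y, z scaled (see below), then the turn, a rotation vector about the tool's x, y, z scaled (see below). In form: [[grip, x, y, z, rx, ry, rz], ...]. A call has 1 to 8 rows; each row is the pose to reach, as a shift and turn from the pose commanded when the call began, along the tool's axes at that moment; what a row does not reach only later rows make up. The controller multiplies each number of a shift by 0.3 m and each number of a turn by 120 degrees. A row lasts 1/8 s, in which the tool goes at most 62.5 mm and 10.7 degrees, less where a joint would pass 70% of its speed; a pose out of reach is approached as far as the arm can. A call with a number of a shift or a turn outside -1 to 1 is refused whole. A call with a gripper value outside its range is refused whole. The fingers move at their own pace and stop on an object; FORCE is the grip in N (left out, the last holds). Time passes only in rows, so rows that repeat a pose let the fingers close. It gives the time, the measured TCP pose, the force, the opening and the grip force at its end, in the units of the state.
- r.read_state(): the state, without advancing time (a new reading comes with each control period).
- optics.camera(name): name is "scene" or "top" or "wrist"; returns a dict with "pixels" (384x512x3 uint8, red, green, blue), "vfov" (degrees; the focal length in pixels is half the picture's height over the tangent of half this angle, whatever the lens; pixels are square), "cx", "cy" (the principal point, pixels), "rvec" (rotation vector, rad) and "tvec" (3), from world to camera coordinates, as OpenCV has them. Camera axes: x right, y down, z forward; pixel columns grow to the right and rows downward; lengths in m; the calibration is good to about 2 mm. A picture is of the moment at which its call begins. There is no depth.
- r.close_job(): hands the job in; it is judged then, once.
The state is a dict: "time": time; "joint_positions": joint angles; "joint_vel": joint speeds; "joint_torque": joint torques, N m; "ee_pos": TCP position; "eef_rot": TCP orientation; "ft_force": force on the tool from outside, world axes, zero at the start; "torque": the same for the moment, N m; "width": finger opening in m; "grip_force": force on a finger pad.
Only numpy, scipy, OpenCV 4.12 (cv2) and the standard library are available. Lean on these libraries where they do the work, as an engineer would, in place of code of your own. Each camera call takes 0.05 s, during which the arm holds its last target. There are 200 camera calls.

## Task

The washed parts of the citrus press are lying on the draining rack and the table: put the press back together on its base, ready for lemons. Set the juice bowl on first with its spout between the two ears, over the cup, then the strainer, then the small reamer on the drive shaft, and last the clear cover, each upright and fully down. The large reamer is not needed; leave it where it stands.

Things in the scene. Friction and masses are not known exactly. Their poses are not given: they have to be found in the camera images.
- press_base: Citrus press base, fixed: round black and steel housing 132 mm across, flat top at 80 mm. On the top's front edge two black ears, 16 mm high, 52 mm apart inside, leave the spout 12 degrees either way. A low foot in front carries a steel cup (67 mm wide, 48 mm high), 101 mm from the axis. Origin on the shaft's axis at table height; z up; its front (ears, foot, cup) is at -x.
- shaft_tip (a point): Tip of the upright steel drive shaft in the middle of the base, 148 mm above the table. Shaft 16 mm thick, tapered to 6 mm over its last 12 mm; at its foot, on the base's top, a tapered black boss, 27 mm wide and 16 mm high.
- juice_bowl: Round open steel bowl on the rack (rack top at 28 mm): 45 mm high, 120 mm across the rim, 100 mm at the bottom, floor 4 mm, 0.25 kg. Carry it by its central open tube: 26 mm high, 38 mm outside, 32 mm inside; floor round it 94 mm across (open fingers to 60 mm at most). Low spout at its -x. Origin: centre of underside. Seated on the base's top its underside is at 80 mm, its -x along the base's -x.
- spout_tip (a point): Middle of the open outer end of the bowl's spout (26 mm wide, 16 mm high), 86 mm from the bowl's axis at the bowl's -x, 6 mm above its underside.
- strainer: Flat round aluminium disc with dark slots, on the rack (rack top at 28 mm): 97 mm across, 5 mm thick, 0.09 kg, with a tubular hub in the middle, 34 mm outside, 26 mm inside, up to 22 mm above the underside, open right through. Pinch the hub from above (inside the bowl open to 60 mm at most). Origin: centre of underside. Seated on the bowl's tube its underside is at 106 mm.
- small_reamer: The smaller of two white ribbed plastic domes, for lemons, on the table: 50 mm across, 60 mm high, 0.07 kg, straight-sided over its lowest 26 mm (grip there), a socket 22 mm wide and 26 mm deep underneath. Origin: centre of underside. Seated on the shaft and the strainer's hub its underside is at 128 mm.
- large_reamer: The larger white ribbed plastic dome, for grapefruit: 66 mm across, 78 mm high. Stays where it stands on the table. Origin: centre of underside.
- clear_cover: Clear plastic dome with a black knob, on the rack (rack top at 28 mm): 106 mm high, flange 126 mm across, 0.15 kg. Pinch the knob: 30 mm across, 91 to 104 mm above the underside, dome top at 84 mm. Below the flange (8 to 11 mm up) a ring 106 mm across drops into the bowl's mouth (115 mm). Origin: centre of underside. Seated, flange on the bowl's rim, its underside is at 117 mm.
Mind the look-alikes: they are no part of the job. Leave any purple or red look-alike of the small_reamer alone.

How it is judged:
On the way, in this order (a step that is already met when the one before it is completed fails the run):
1. the juice bowl sits flat on the base over the shaft, its spout between the ears (z of juice_bowl in the frame of press_base between 0.076 and 0.084 m and horizontal distance between juice_bowl and press_base below 0.007 m and angle between juice_bowl's own z axis and vertical below 0.07 rad and x of spout_tip in the frame of press_base below -0.07 m and y of spout_tip in the frame of press_base between -0.022 and 0.022 m), for 0.2 s.
2. the strainer sits flat on the bowl's chimney (all of step 1 and z of strainer in the frame of press_base between 0.102 and 0.11 m and horizontal distance between strainer and press_base below 0.011 m and angle between strainer's own z axis and vertical below 0.07 rad), for 0.2 s.
3. the small reamer is on the shaft, down on the strainer's hub (all of step 2 and z of small_reamer in the frame of press_base between 0.124 and 0.132 m and horizontal distance between small_reamer and press_base below 0.008 m and angle between small_reamer's own z axis and vertical below 0.07 rad), for 0.2 s.
At the end, for the whole second after the job is handed in: Bowl, strainer, small reamer, cover stacked on the base, at rest: heights within 4 mm of seated, upright within 4 deg, off the shaft axis by less than 7, 11, 8, 12 mm in turn; spout tip within 22 mm of the base's front centre line; large reamer within 30 mm of its start (all of step 3 and z of clear_cover in the frame of press_base between 0.113 and 0.121 m and horizontal distance between clear_cover and press_base below 0.012 m and angle between clear_cover's own z axis and vertical below 0.07 rad and distance of large_reamer from where it was at the start of the episode below 0.03 m and linear speed of each of juice_bowl, strainer, small_reamer, clear_cover below 0.02 m/s); the robot touches nothing.
It fails at once if the large reamer is moved 30 mm or more (distance of large_reamer from where it was at the start of the episode above 0.03 m).
It also fails if it takes over 112 s, if anything falls off the work surface, if the arm or the gripper's body presses on something with over 40 N, if the wrist force passes 120 N, or if a joint passes its speed limit or range.

## Working session

There is one attempt and no reset: what is moved stays moved. The work goes in short steps, Python scripts to look and compute and a shell command to move; the robot and the scene stay as the last step left them, time stands still between calls to the robot, and variables do not carry over. Pictures are saved under pics/ and viewed, at most 14 in all, crops included, and the job is handed in when it is done.

```bash
mkdir -p pics; ls; cat > h.py <<'E'
import numpy as np, cv2
from bench import r, optics
from scipy.spatial.transform import Rotation as R
def shot(n,f=None):
    c=optics.camera(n); 
    if f: cv2.imwrite('pics/'+f,c['pixels'][:,:,::-1])
    return c
def K(c):
    f=c['pixels'].shape[0]/2/np.tan(np.radians(c['vfov'])/2)
    return np.array([[f,0,c['cx']],[0,f,c['cy']],[0,0,1.]])
def ray(c,uv):
    Rm=cv2.Rodrigues(np.array(c['rvec'],float))[0]; o=-Rm.T@np.array(c['tvec'],float)
    uv=np.atleast_2d(np.array(uv,float)); d=np.c_[uv,np.ones(len(uv))]@np.linalg.inv(K(c)).T@Rm
    return o,d
def onplane(c,uv,z):
    o,d=ray(c,uv); return o+d*((z-o[2])/d[:,2])[:,None]
def proj(c,P):
    return cv2.projectPoints(np.atleast_2d(np.array(P,float)),np.array(c['rvec'],float),np.array(c['tvec'],float),K(c),None)[0][:,0]
def save(n,c):
    np.savez('c_'+n,**{k:np.array(v) for k,v in c.items()})
def load(n): return dict(np.load('c_'+n+'.npz'))
def rows(dst,yaw_turn=0):
    """shift in tool units to world dst"""
    s=r.read_state(); q=R.from_quat(s['eef_rot']); return q.inv().apply(np.array(dst)-s['ee_pos'])/0.3
E
python3 - <<'E'
from h import *
for n in('scene','top','wrist'):
    c=shot(n,n+'0.png'); save(n,c); print(n,{k:c[k] for k in c if k!='pixels'})
    o,_=ray(c,[[0,0]]);print(o)
s=r.read_state(); print(s, R.from_quat(s['eef_rot']).as_matrix().round(3))
E
```

```text
pics
scene {'vfov': 52.06128131482597, 'cx': 256.6952438555374, 'cy': 190.83357427442718, 'rvec': array([ 0.27658377,  2.50809129, -1.69732903]), 'tvec': array([0.54071637, 0.08232905, 1.0846463 ])}
[0.72099221 0.84514016 0.49144502]
top {'vfov': 46.02825165515147, 'cx': 256.5754379228072, 'cy': 196.70036848110317, 'rvec': array([ 2.19100482, -2.19070139,  0.12685162]), 'tvec': array([-0.07158288,  0.55221206,  1.24358806])}
[ 0.44248777 -0.03465104  1.28824586]
wrist {'vfov': 61.51058230345566, 'cx': 255.3126064735334, 'cy': 195.34652980930045, 'rvec': array([-2.36334651, -1.72177954, -0.22374754]), 'tvec': array([-0.62423795, -0.03038384,  0.38873805])}
[0.12468256 0.61573531 0.38345502]
{'time': 0.15, 'joint_positions': array([-1.28257911,  0.33271822, -0.06469887,  1.46074062,  0.02163059,
        1.34989058, -0.0885109 ]), 'joint_vel': array([ 0.00083054, -0.00260113, -0.00095555, -0.00244725,  0.00053914,
       -0.00070847, -0.00105905]), 'joint_torque': array([ 1.19144061e-03, -6.23626757e+01,  2.48990650e-02, -3.90153408e+01,
       -6.14304026e-02,  3.71849129e-02,  9.83668997e-05]), 'ee_pos': array([0.19107446, 0.59479073, 0.23594571]), 'eef_rot': array([ 1.54778095e-01,  9.87949118e-01, -5.28402503e-04, -4.46765782e-05]), 'ft_force': array([-0.43711442, -0.19936978, -0.36195497]), 'torque': array([-0.01220696, -0.01801543,  0.04229183]), 'grip_force': 0.0, 'width': 0.08722886359528438} [[-0.952  0.306 -0.   ]
 [ 0.306  0.952 -0.001]
 [-0.    -0.001 -1.   ]]
```

View pics/top0.png

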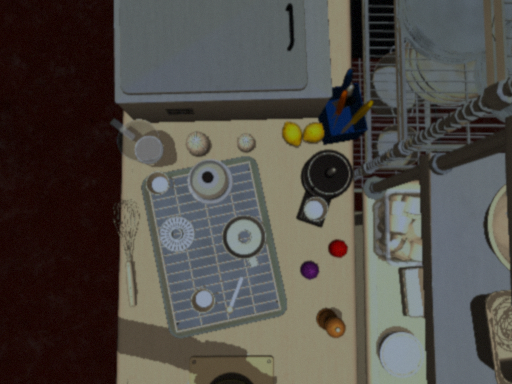

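View pics/scene0.png

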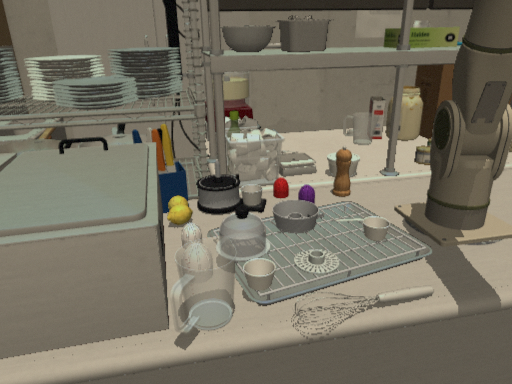

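Top view: the base is at (327,175) with its cup at (314,209). The bowl is at (243,237) with its spout near (253,262), the strainer at (177,234), and the cover at (209,180). The white domes are at (198,144), larger, and (246,142), smaller. The coloured look-alikes are at (338,248) red and (310,270) purple. I'll confirm in an enlarged, brightened crop.

```bash
python3 - <<'E'
from h import *
c=load('top'); p=c['pixels'][115:300,110:365,::-1]
g=(255*(p/255.)**0.6).astype(np.uint8)
cv2.imwrite('pics/topcrop.png',cv2.resize(g,None,fx=3.1,fy=3.1,interpolation=cv2.INTER_CUBIC))
for n,uv,z in [('base',(327,175),.08),('bowl',(243,237),.073),('str',(177,234),.05),('cov',(209,180),.13),('big',(198,144),.05),('small',(246,142),.04)]: print(n,onplane(c,uv,z).round(3))
print(proj(c,[[.191,.595,.236],[0,0,0]]))
E
```

```text
base [[ 0.607 -0.261  0.08 ]]
bowl [[ 0.44  -0.034  0.073]]
str [[0.448 0.146 0.05 ]]
cov [[0.586 0.054 0.13 ]]
big [[0.696 0.091 0.05 ]]
small [[ 0.705 -0.042  0.04 ]]
[[-39.30143734 349.50059584]
 [230.55681598 397.41591687]]
```

View pics/topcrop.png

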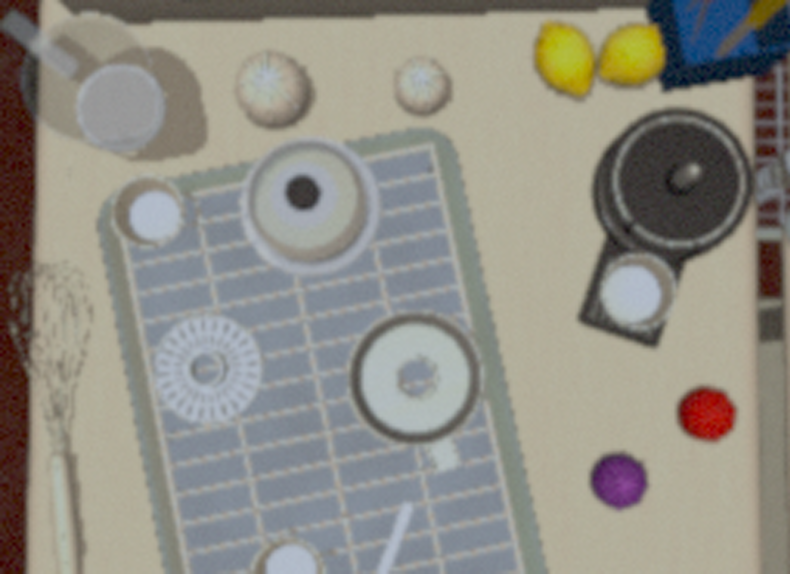

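The small white dome at (246,142) is about 50 mm across, which fits small_reamer. The one at (198,144) is about 66 mm, the large reamer. The red and purple domes are decoys. A shelf post seems to stand right behind the base, so I'll check that in the scene view and move over the bowl with a useful yaw.

```bash
python3 - <<'E'
from h import *
c=load('scene'); p=c['pixels'][60:300,130:390,::-1]
g=(255*(p/255.)**0.7).astype(np.uint8)
cv2.imwrite('pics/scenecrop.png',cv2.resize(g,None,fx=3,fy=2.5,interpolation=cv2.INTER_CUBIC)[:600,:800])
d=rows([.44,-.034,.30]); print(d, d*.3)
t=load('top')
print('box front',onplane(t,(220,120),0), 'postbase?',onplane(t,(358,172),0))
for z in(0,.1,.2,.3,.4): print(z, proj(t,[[.63,-.34,z]]), proj(c,[[.63,-.34,z],[.607,-.261,z]]).round())
E
```

```text
[-1.43101381 -1.7420112  -0.2115638 ] [-0.42930414 -0.52260336 -0.06346914]
box front [[0.7773435  0.03354887 0.        ]] postbase? [[ 0.62657162 -0.36602904  0.        ]]
0 [[349.04284587 170.7983896 ]] [[212. 196.]
 [222. 205.]]
0.1 [[357.75031587 165.42818095]] [[210. 167.]
 [220. 175.]]
0.2 [[368.02184858 159.09335879]] [[208. 136.]
 [218. 142.]]
0.3 [[380.32043898 151.50837754]] [[206. 103.]
 [216. 107.]]
0.4 [[395.31182933 142.2626501 ]] [[203.  68.]
 [214.  70.]]
```

View pics/scenecrop.png

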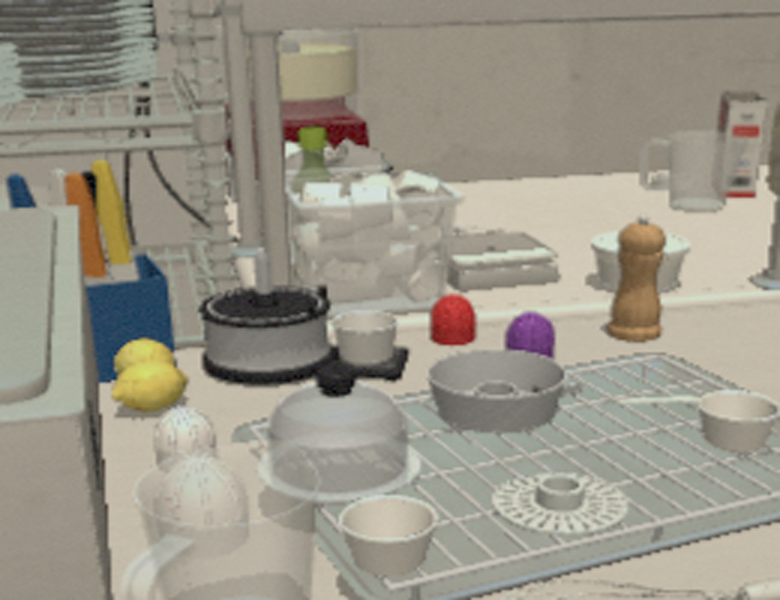

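The post stands behind the base, at y ≈ −0.38, so over the base I'll keep the gripper's long axis along x. The bowl's spout isn't visible from this side. First I'll move towards the bowl.

```bash
python3 -m pendant '[[-1,-0.967,-0.722,-0.317,0,0,0.1],[-1,-0.967,-0.722,-0.317,0,0,0.2],[-1,-0.967,-0.722,-0.317,0,0,0.271],[-1,-0.967,-0.722,-0.317,0,0,0.271],[-1,-0.967,-0.722,-0.317,0,0,0.271],[-1,-0.967,-0.722,-0.317,0,0,0.271],[-0.24,-0.967,-0.722,-0.317,0,0,0.271],[-0.24,-0.967,-0.722,-0.317,0,0,0.271]]' 30; python3 - <<'E'
from h import *
s=r.read_state();print(s['width'],s['joint_positions'],s['ee_pos'], R.from_quat(s['eef_rot']).as_matrix().round(3)); print(rows([.44,-.034,.33]))
E
```

```text
time: 1.15
ee_pos: [0.4007, 0.3004, 0.3314]
eef_rot: [0.425, 0.905, -0.0, -0.0]
ft_force: [-0.4, 0.3, -0.0]
width: 0.0742
grip_force: 0.0
0.07424787208486254 [-0.96120295  0.01243836  0.23036991  1.6353736  -0.00332663  1.49434262
 -0.03814712] [0.4006914  0.30044955 0.33140965] [[-0.638  0.77  -0.   ]
 [ 0.77   0.638  0.   ]
 [ 0.    -0.    -1.   ]]
[-0.94172355 -0.6108829   0.00441193]
```

```bash
python3 -m pendant '[[-0.24,-0.942,-0.611,0.3,0,0,0],[-0.24,-0.942,-0.611,0.3,0,0,0],[-0.24,-0.942,-0.611,0.3,0,0,0],[-0.24,-0.942,-0.611,0.3,0,0,0],[-0.24,-0.942,-0.611,0.3,0,0,0],[-0.24,-0.942,-0.611,0.3,0,0,0],[-0.24,-0.942,-0.611,0.3,0,0,0],[-0.24,-0.942,-0.611,0.3,0,0,0]]'; python3 - <<'E'
from h import *
s=r.read_state();print(s['width'],s['joint_vel'].round(3))
c=shot('wrist','w1.png');save('w1',c); t=shot('top');save('t1',t)
print(ray(c,[[255,195]]), proj(c,[[.44,-.034,.054]]))
E
```

```text
time: 2.15
ee_pos: [0.4404, -0.0326, 0.2415]
eef_rot: [0.424, 0.906, -0.0, -0.0]
ft_force: [-0.2, 0.1, -0.1]
width: 0.0539
grip_force: 0.0
0.05389564362763322 [-0.005 -0.003 -0.009 -0.005  0.001  0.     0.003]
(array([0.39589775, 0.02059849, 0.38914369]), array([[ 0.16177926, -0.19594479, -0.96717899]])) [[254.35191688 178.69087002]]
```

View pics/w1.png

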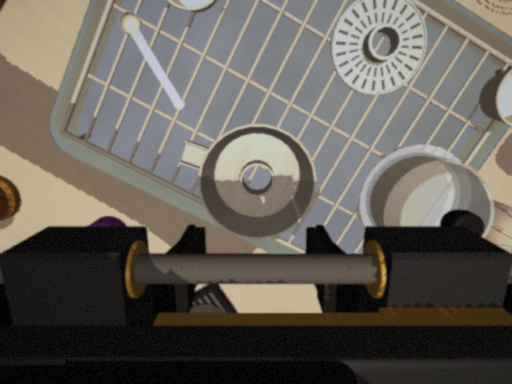

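Wrist view: the bowl's rim is centred near (258,181), the tube top near (257,177) and the spout near (194,153). The strainer is at (379,44) and the cover at (427,200). I'll measure these by mask and ellipse.

```bash
cat >> h.py <<'E'
def darkell(c,uv,half,lo,hi,z,name=''):
    """ellipses of edge contours around uv in a window; print centre, size in mm on plane z"""
    u,v=map(int,uv); y0,x0=max(v-half,0),max(u-half,0); p=c['pixels'][y0:v+half,x0:u+half].astype(np.uint8)
    k=6; g=cv2.cvtColor(cv2.resize(p,None,fx=k,fy=k,interpolation=cv2.INTER_CUBIC),cv2.COLOR_RGB2GRAY)
    m=cv2.inRange(cv2.GaussianBlur(g,(0,0),3),lo,hi)
    out=[]
    for q in cv2.findContours(m,cv2.RETR_LIST,cv2.CHAIN_APPROX_NONE)[0]:
        if len(q)<80: continue
        h=cv2.convexHull(q)
        if len(h)<6: continue
        (a,b),_,_=cv2.fitEllipse(h); hp=(h[:,0]+.5)/k-.5+[x0,y0]; w=onplane(c,hp,z)
        (ex,ey),(d1,d2),_=cv2.fitEllipse((w[:,:2]*1e3).astype(np.float32))
        out.append(((np.array([a,b])+.5)/k-.5+[x0,y0],ex,ey,d1,d2))
    for o in sorted(out,key=lambda o:-o[3])[:8]: print(name,o[0].round(1),'mm',np.round(o[1:],1))
E
python3 - <<'E'
from h import *
c=load('w1')
g=cv2.cvtColor(c['pixels'].astype(np.uint8),cv2.COLOR_RGB2GRAY)
print(g[178,190:325:3]); print(g[168:190:2,240:276:2])
for hi in(70,85): darkell(c,(258,181),66,0,hi,.073,'rim')
for lo in(80,90): darkell(c,(257,177),24,0,lo,.054,'tube')
print('tube',onplane(c,(257,177),.054),'rimc',onplane(c,(258,181),.073),'spout',onplane(c,[(194,153),(186,150)],.040))
t=load('top'); print('top',onplane(t,(110+417/3.1,115+377/3.1),.06), onplane(t,(110+443/3.1,115+460/3.1),.04))
E
```

```text
[131 133 131 113  61  58  61  77 126 191 192 190 191 191 188 187 173 167
 132 141 184 143 137 139 138 139 140  96 110 123 122 122 121 118 138 189
 168  74  75  74  74 112 168 136 131]
[[188 140 133 186 166 146 143 166 176 142 138 153 168 164 171 116 175 198]
 [177 130 184 166 142 141 146 183 156 139 136 138 142 140 154 168 152 200]
 [164 176 159 141 138 141 171 172 139 137 139 139 139 137 130 173 171 192]
 [149 180 145 140 138 150 186 150 138 136 138 140 141 138 143 149 181 185]
 [152 163 139 138 144 173 171 138 140 140 142 142 140 138 136 126 124 125]
 [175 124 132 137 154 184 147 139 137 139 138 138 140 140 140 120 104 110]
 [167 116 121 132 127 136 138 141 138 137 135 138 138 141 136  89 104 116]
 [121  93  82 112 119 131 139 138 135 138 138 137 141 142 123  65 111 115]
 [115  97  58  92 113 136 134 139 138 140 138 139 140 131  84  65 112 113]
 [114 112  66  58  96 134 136 136 136 137 138 139 124  87  55  84 117 116]
 [119 119  98  56  61  86 116 121 134 125 119 110  67  60  72 117 113 121]]
rim [259.5 169.8] mm [436.7 -21.7  83.9  99.9]
rim [219.2 200.2] mm [424.7 -71.1  28.1  58.7]
rim [315.7 236.7] mm [526.7 -37.6  27.9  28.4]
rim [256.7 181. ] mm [440.8 -31.3  25.6  27.8]
rim [197.8 236.9] mm [ 431.9 -116.9   17.7   36. ]
rim [303.5 193. ] mm [485.3 -10.7  15.2  36.7]
rim [256.6 181.8] mm [442.8 -33.8 112.  112.7]
rim [256.7 174.3] mm [437.4 -27.1  86.5  87.7]
rim [315.4 236.7] mm [526.5 -37.8  28.2  29.2]
rim [256.7 181.7] mm [441.4 -31.8  25.5  28.7]
rim [198.1 236.9] mm [ 432.2 -116.8   17.3   39.5]
tube [256.7 181.6] mm [444.  -34.9  26.8  30. ]
tube [256.8 181.7] mm [444.2 -34.9  27.4  30.8]
tube [[ 0.44098716 -0.03080274  0.054     ]] rimc [[ 0.44181645 -0.0303822   0.073     ]] spout [[ 0.37354417 -0.05623485  0.04      ]
 [ 0.36495912 -0.05916981  0.04      ]]
top [[ 0.44073184 -0.03771903  0.06      ]] [[ 0.36766969 -0.06080607  0.04      ]]
```

```bash
python3 -m pendant '[[-0.24,-0.007,0.001,0.17,0,0,0],[-0.24,-0.007,0.001,0.34,0,0,0],[-0.24,-0.007,0.001,0.5,0,0,0],[-0.24,-0.007,0.001,0.58,0,0,0],[-0.24,-0.007,0.001,0.638,0,0,0],[-0.24,-0.007,0.001,0.638,0,0,0],[0.4,-0.007,0.001,0.638,0,0,0],[0.4,-0.007,0.001,0.638,0,0,0]]' 30; python3 -m pendant '[[0.4,0,0,0,0,0,0],[0.4,0,0,0,0,0,0]]'; python3 - <<'E'
from h import *
c=shot('wrist','w2.png');save('w2',c)
E
```

```text
time: 3.25
ee_pos: [0.4427, -0.0353, 0.0511]
eef_rot: [0.425, 0.905, 0.001, 0.001]
ft_force: [0.8, 0.3, -0.6]
width: 0.0413
grip_force: 0.8
time: 3.5
ee_pos: [0.4428, -0.0354, 0.051]
eef_rot: [0.425, 0.905, 0.001, 0.001]
ft_force: [-0.6, 1.5, 6.5]
width: 0.0389
grip_force: 30.0
```

```bash
python3 - <<'E'
from h import *
t=load('t1');s=load('scene')
p=t['pixels'][140:230,285:365,::-1]; g=(255*(p/255.)**0.6).astype(np.uint8)
a=cv2.resize(g,None,fx=6,fy=6,interpolation=cv2.INTER_CUBIC)
p=s['pixels'][150:230,190:270,::-1]; b=cv2.resize((255*(p/255.)**0.7).astype(np.uint8),(320,320),interpolation=cv2.INTER_CUBIC)
im=np.zeros((540,800,3),np.uint8); im[:540,:480]=a; im[:320,480:]=b; cv2.imwrite('pics/base.png',im)
darkell(t,(327,175),36,0,60,.08,'b'); darkell(t,(327,175),36,0,75,.08,'b')
darkell(t,(314,209),14,120,255,.048,'cup')
E
```

```text
b [333.5 172.8] mm [ 613.6 -279.   163.3  267.5]
b [358.3 201.3] mm [ 535.3 -344.5   44.3   56.6]
b [314.5 171.3] mm [ 616.7 -226.8   38.3   76.1]
b [341.6 181.2] mm [ 590.1 -300.3   32.3   72.5]
b [338.1 158.3] mm [ 652.5 -291.8   19.5   54.1]
b [324.1 190.6] mm [ 564.2 -252.3   16.4   50.5]
b [361.1 151.2] mm [ 672.3 -355.2    6.9   21.2]
b [332.8 182. ] mm [ 590.2 -276.7  191.1  353. ]
cup [313.2 209.5] mm [ 515.1 -227.2   49.5   50.5]
cup [326.7 218.1] mm [ 491.4 -264.1   10.9   36.1]
cup [299.8 197.8] mm [ 547.3 -190.4    8.6   33.7]
```

View pics/base.png

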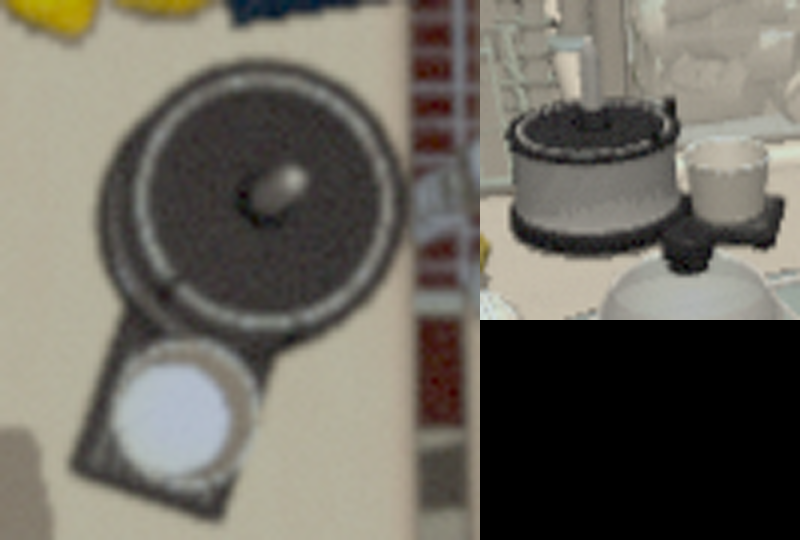

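```bash
python3 - <<'E'
from h import *
t=load('t1');s=load('scene')
f=lambda u,v:(285+u/6-.4,140+v/6-.4); g=lambda u,v:(190+(u-480)/4-.4,150+v/4-.4)
ring=onplane(t,f(265,200),.08); tip=onplane(t,f(296,176),.148); cup=onplane(t,f(185,413),.048)
print('ring',ring,'tip',tip,'cup',cup, 'dir',np.degrees(np.arctan2(*(cup-ring)[0,[1,0]])), np.linalg.norm((cup-ring)[0,:2]))
for R0 in ((135,200),(395,200),(265,70),(265,330)): print(onplane(t,f(*R0),.08).round(4))
e=[onplane(t,f(*q),.01)[0] for q in((72,467),(220,520),(125,315))]; print(e, np.degrees(np.arctan2(*(e[0]-e[2])[[1,0]])))
o1,d1=ray(t,f(296,176)); o2,d2=ray(s,g(589,37))
A=np.c_[d1[0],-d2[0]]; k=np.linalg.lstsq(A,o2-o1,rcond=None)[0]; print('tri',o1+d1[0]*k[0],o2+d2[0]*k[1])
print('proj scene',proj(s,[[*ring[0,:2],.148],[*ring[0,:2],.08]]), g(589,37), g(595,125))
E
```

```text
ring [[ 0.6123495  -0.26563931  0.08      ]] tip [[ 0.61315343 -0.2660868   0.148     ]] cup [[ 0.51794987 -0.23329054  0.048     ]] dir 161.08448772831392 0.0997884435016877
[[ 0.6122 -0.2067  0.08  ]]
[[ 0.6125 -0.3247  0.08  ]]
[[ 0.6718 -0.2665  0.08  ]]
[[ 0.5534 -0.2648  0.08  ]]
[array([ 0.49466683, -0.18542575,  0.01      ]), array([ 0.46963017, -0.25535707,  0.01      ]), array([ 0.56688451, -0.21132355,  0.01      ])] 160.2717911834132
tri [ 0.61310737 -0.26602434  0.14830774] [ 0.61385576 -0.2661382   0.14844287]
proj scene [[217.38748218 159.00255758]
 [218.64836506 180.63318087]] (216.85, 158.85) (218.35, 180.85)
```

The base axis is at (0.6128, −0.266), and the shaft tip agrees in both views at z = 0.148. The front direction is 160.7° and the spout is now at about 198.7°, so the bowl turns −38° (tool rz +0.317). Next I lift and carry.

```bash
python3 -m pendant '[[0.4,0,0,-0.15,0,0,0],[0.4,0,0,-0.33,0,0,0],[0.4,-0.1,-0.006,-0.5,0,0,0.06],[0.4,-0.27,-0.016,-0.533,0,0,0.14],[0.4,-0.45,-0.026,-0.533,0,0,0.22],[0.4,-0.63,-0.036,-0.533,0,0,0.29],[0.4,-0.8,-0.046,-0.533,0,0,0.317],[0.4,-0.92,-0.053,-0.533,0,0,0.317]]'; python3 -m pendant '[[0.4,-0.002,-0.02,0,0,0,0],[0.4,0,-0.02,0,0,0,0]]'; python3 - <<'E'
from h import *
c=shot('wrist','w3.png');save('w3',c);t=shot('top');save('t3',t)
p=t['pixels'][120:240,270:390,::-1]; a=cv2.resize((255*(p/255.)**0.6).astype(np.uint8),(480,480),interpolation=cv2.INTER_CUBIC)
b=cv2.resize(c['pixels'][:,:,::-1],(320,240)); im=np.zeros((480,800,3),np.uint8); im[:,:480]=a; im[:240,480:]=b; cv2.imwrite('pics/h3.png',im)
s=r.read_state(); print(s['ee_pos'],np.degrees(R.from_quat(s['eef_rot']).as_rotvec()), R.from_quat(s['eef_rot']).as_matrix().round(3), rows([.6128,-.266,s['ee_pos'][2]]),s['joint_positions'])
E
```

```text
time: 4.55
ee_pos: [0.6063, -0.2601, 0.209]
eef_rot: [0.697, 0.717, -0.001, -0.001]
ft_force: [1.0, 0.5, -2.1]
width: 0.0391
grip_force: 30.0
time: 4.8
ee_pos: [0.599, -0.2586, 0.2097]
eef_rot: [0.697, 0.717, -0.0, -0.001]
ft_force: [-0.4, 0.7, -2.5]
width: 0.0392
grip_force: 30.0
[ 0.59982845 -0.25735366  0.21016814] [-1.25353424e+02 -1.29114468e+02 -8.90768696e-02] [[-0.03   1.     0.   ]
 [ 1.     0.03   0.001]
 [ 0.001  0.    -1.   ]] [-3.00863868e-02  4.23678438e-02 -3.02106340e-05] [-0.2540881   0.51342032  0.84053913  1.45355418 -0.3859709   1.3460043
  0.63763476]
```

View pics/h3.png

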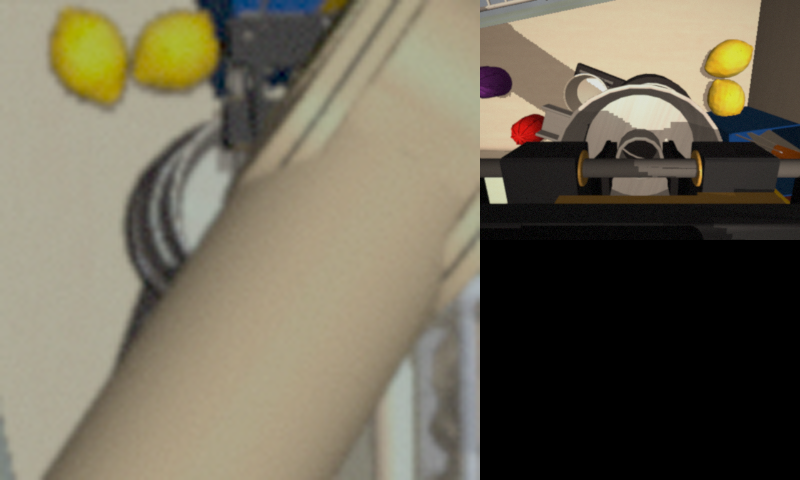

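Wrist view: the held bowl is level, its rim top at about (259,133), and the spout points left over the cup. I'll measure the bowl's offset in the grip from a close crop.

```bash
python3 - <<'E'
from h import *
c=load('w3')
p=c['pixels'][100:280,80:420,::-1]; cv2.imwrite('pics/w3c.png',cv2.resize(p,None,fx=2.35,fy=2.35,interpolation=cv2.INTER_CUBIC))
q=proj(c,[[.5998+.06*np.cos(a)+0,-.2574+.06*np.sin(a),.232] for a in np.radians([30,60,90,120,150])]); print(((q-[80,100])*2.35).round())
sp=np.array([.5998,-.2574])+.086*np.array([np.cos(np.radians(160.7)),np.sin(np.radians(160.7))]); print('spout exp',((proj(c,[[*sp,.203]])-[80,100])*2.35).round())
fr=np.array([.6128,-.266]);d=np.array([np.cos(np.radians(160.7)),np.sin(np.radians(160.7))]); print('cup exp',((proj(c,[[*(fr+.101*d),.048]])-[80,100])*2.35).round(),'tubetop',((proj(c,[[.5998,-.2574,.213]])-[80,100])*2.35).round())
E
```

```text
[[721. 261.]
 [606. 130.]
 [426.  76.]
 [243. 121.]
 [119. 245.]]
spout exp [[ 32. 209.]]
cup exp [[215. 128.]] tubetop [[415. 365.]]
```

View pics/w3c.png

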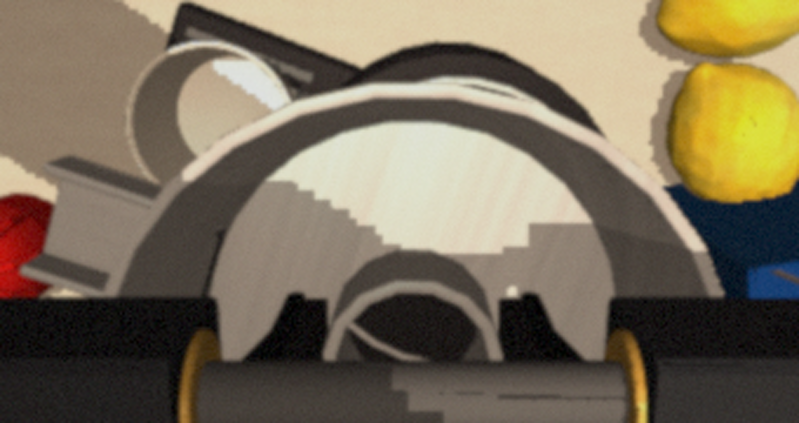

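```bash
python3 -m pendant '[[0.4,-0.023,0.043,0.05,0,0,0],[0.4,-0.023,0.043,0.09,0,0,0],[0.4,-0.023,0.043,0.09,0,0,0],[0.4,-0.023,0.043,0.09,0,0,0]]'; python3 - <<'E'
from h import *
s=r.read_state(); print(s['ee_pos'],rows([.6128,-.264,.103]))
E
```

```text
time: 5.4
ee_pos: [0.613, -0.2648, 0.1837]
eef_rot: [0.697, 0.717, 0.0, 0.0]
ft_force: [-0.0, 0.2, -2.4]
width: 0.0391
grip_force: 30.0
[ 0.6129547  -0.26483731  0.18368547] [ 0.00276367 -0.00058256  0.26895172]
```

```bash
python3 -m pendant '[[0.4,0.002,0,0.07,0,0,0],[0.4,0.002,0,0.13,0,0,0],[0.4,0.002,0,0.18,0,0,0],[0.4,0.002,0,0.22,0,0,0],[0.4,0.002,0,0.25,0,0,0],[0.4,0.002,0,0.265,0,0,0],[0.4,0.002,0,0.265,0,0,0]]'; python3 - <<'E'
from h import *
c=shot('wrist');save('w4',c);t=shot('scene');save('s4',t)
p=c['pixels'][80:300,60:450,::-1]; a=cv2.resize(p,(500,282)); b=cv2.resize(t['pixels'][100:240,150:290,::-1],(300,300),interpolation=cv2.INTER_CUBIC)
im=np.zeros((300,800,3),np.uint8); im[:282,:500]=a; im[:,500:]=b; cv2.imwrite('pics/h4.png',im)
E
```

```text
time: 6.28
ee_pos: [0.6132, -0.2647, 0.1038]
eef_rot: [0.697, 0.717, 0.0, 0.0]
ft_force: [0.0, 0.0, -2.4]
width: 0.0391
grip_force: 30.0
```

View pics/h4.png

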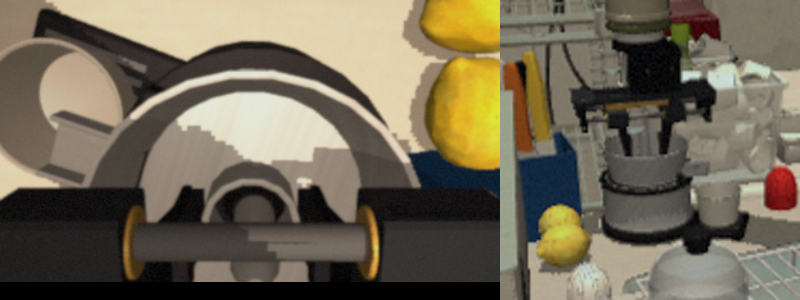

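The bowl is over the shaft with its spout above the cup, about 1 mm short of contact. I'll lower to contact, release, and retract.

```bash
python3 -m pendant '[[0.4,0,0,0.003,0,0,0],[0.4,0,0,0.006,0,0,0],[0.4,0,0,0.006,0,0,0]]';python3 -m pendant '[[-0.24,0,0,0,0,0,0],[-0.24,0,0,0,0,0,0],[-0.24,0,0,0,0,0,0],[-0.24,0,0,-0.1,0,0,0],[-0.24,0,0,-0.25,0,0,0],[-0.24,0,0,-0.4,0,0,0],[-0.24,0,0,-0.5,0,0,0],[-0.24,0,0,-0.5,0,0,0]]';  python3 - <<'E'
from h import *
c=shot('wrist');save('w5',c)
p=c['pixels'][0:300,:,::-1]; cv2.imwrite('pics/w5.png',cv2.resize(p,(768,450)))
x=np.array([.6128,-.266]);f=np.array([np.cos(np.radians(160.7)),np.sin(np.radians(160.7))])
print(proj(c,[[*x,.148],[*x,.106],[*(x+.086*f),.095],[*x,.125]])*1.5)
print([(proj(c,[[x[0]+.06*np.cos(a),x[1]+.06*np.sin(a),.125]])*1.5).round() for a in np.radians([0,90,180])])
s=r.read_state(); print(s['ee_pos'],rows([.448,.142,.25]))
E
```

```text
time: 6.75
ee_pos: [0.6133, -0.2646, 0.1031]
eef_rot: [0.697, 0.717, 0.0, 0.0]
ft_force: [-3.2, 2.0, 8.2]
width: 0.0383
grip_force: 30.0
time: 7.75
ee_pos: [0.6138, -0.2653, 0.2544]
eef_rot: [0.697, 0.717, 0.001, 0.002]
ft_force: [-0.1, -0.2, -0.6]
width: 0.0539
grip_force: 0.0
[[380.25185166 298.00727326]
 [380.40109558 280.16280574]
 [253.50419398 229.13925726]
 [380.33883368 287.60719858]]
[array([[482., 290.]]), array([[383., 183.]]), array([[279., 285.]])]
[ 0.61333804 -0.26474087  0.25249326] [ 1.37097868 -0.51223024  0.00699895]
```

View pics/w5.png

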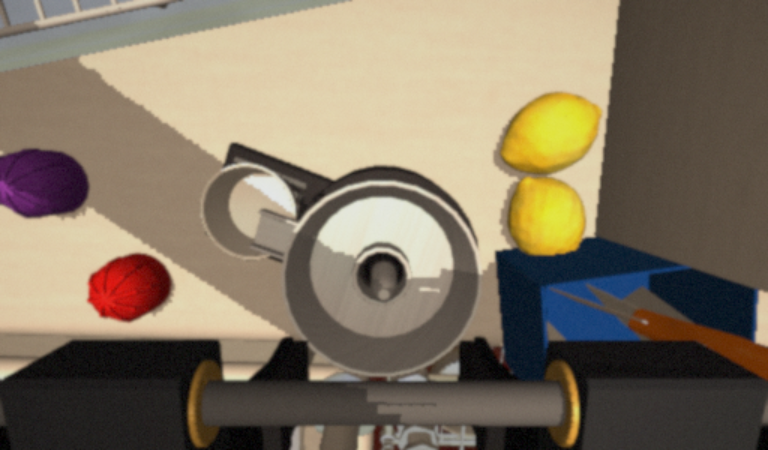

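The bowl is seated, with the shaft centred in the tube and the spout over the cup. Next is the strainer, moving at the same yaw.

```bash
python3 - <<'E'
from h import *
c=load('w1');t=load('top')
print('wrist hub',onplane(c,(381,43),.050),'disc',onplane(c,(379,44.5),.033))
print('top hub',onplane(t,(110+208/3.1,115+368/3.1),.05),'disc',onplane(t,(110+207/3.1,115+370/3.1),.033))
darkell(t,(177,234),25,115,255,.033)
E
python3 -m pendant '[[-0.24,0.2,-0.07,0,0,0,0],[-0.24,0.4,-0.15,0,0,0,0],[-0.24,0.6,-0.22,0,0,0,0],[-0.24,0.8,-0.3,0,0,0,0],[-0.24,1,-0.37,0,0,0,0],[-0.24,1,-0.37,0,0,0,0]]';python3 - <<'E'
from h import *
s=r.read_state(); print(s['ee_pos'],rows([.448,.142,.21]))
E
```

```text
wrist hub [[0.44908783 0.14659265 0.05      ]] disc [[0.45119576 0.15061981 0.033     ]]
top hub [[0.44878984 0.14542004 0.05      ]] disc [[0.447106   0.14875183 0.033     ]]
 [165.3 232.1] mm [453.5 180.  140.3 160.6]
 [175.4 233.6] mm [449.2 152.7  26.   27.6]
 [189.  252.8] mm [396.5 114.5  14.7  21.2]
 [180.9 233.2] mm [450.3 137.4  14.1  25.3]
 [152.6 254.7] mm [391.6 213.9   8.5  47.5]
time: 8.55
ee_pos: [0.4916, 0.0373, 0.2507]
eef_rot: [0.694, 0.72, -0.0, -0.001]
ft_force: [0.3, 0.0, 0.4]
width: 0.0543
grip_force: 0.0
[0.49157481 0.03725059 0.25074848] [ 0.35405757 -0.1320761   0.13660828]
```

```bash
python3 -m pendant '[[-0.24,0.2,-0.07,0.1,0,0,0],[-0.24,0.37,-0.128,0.2,0,0,0],[-0.24,0.37,-0.128,0.2,0,0,0],[-0.24,0.37,-0.128,0.2,0,0,0]]';python3 - <<'E'
from h import *
c=shot('wrist');save('w6',c)
p=c['pixels'][0:280,100:420,::-1]; cv2.imwrite('pics/w6.png',cv2.resize(p,(640,560)))
s=r.read_state(); print(s['ee_pos'],rows([.449,.147,.05]),(proj(c,[[.449,.147,.05],[.449,.147,.033]])-[100,0])*2)
E
```

```text
time: 9.05
ee_pos: [0.452, 0.1413, 0.1913]
eef_rot: [0.697, 0.717, -0.001, 0.0]
ft_force: [-0.1, -0.9, 0.3]
width: 0.0539
grip_force: 0.0
[0.45256722 0.14071478 0.19185129] [ 0.02156609 -0.01136185  0.47282298] [[304.77411723 363.39810953]
 [305.1365788  355.80826368]]
```

View pics/w6.png

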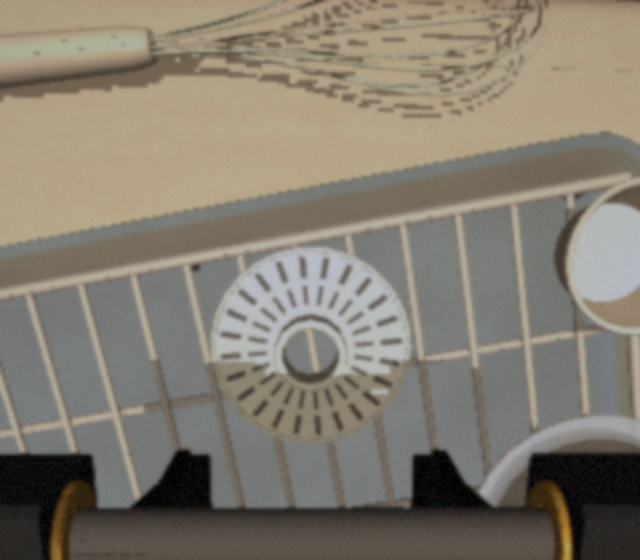

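```bash
python3 -m pendant '[[-0.24,0.032,-0.008,0.15,0,0,0],[-0.24,0.032,-0.008,0.3,0,0,0],[-0.24,0.032,-0.008,0.4,0,0,0],[-0.24,0.032,-0.008,0.45,0,0,0],[-0.24,0.032,-0.008,0.473,0,0,0],[-0.24,0.032,-0.008,0.473,0,0,0],[0.6,0.032,-0.008,0.473,0,0,0],[0.6,0.032,-0.008,0.473,0,0,0]]' 25;python3 -m pendant '[[0.6,0,0,0,0,0,0],[0.6,0,0,0,0,0,0],[0.6,0,0,-0.2,0,0,0],[0.6,0,0,-0.4,0,0,0],[0.6,0,0,-0.5,0,0,0],[0.6,0,0,-0.5,0,0,0],[0.6,0,0,-0.5,0,0,0]]';python3 - <<'E'
from h import *
c=shot('wrist');save('w7',c)
p=c['pixels'][0:300,100:420,::-1]; cv2.imwrite('pics/w7.png',cv2.resize(p,(640,600)))
s=r.read_state();e=s['ee_pos']; print(e,rows([.6128,-.265,e[2]]),(proj(c,[[*e[:2],e[2]-.0],[*e[:2],e[2]-.017]])-[100,0])*2)
E
```

```text
time: 10.1
ee_pos: [0.4497, 0.1519, 0.0506]
eef_rot: [0.697, 0.717, 0.001, -0.0]
ft_force: [-0.1, -0.1, 0.0]
width: 0.041
grip_force: 0.0
time: 10.98
ee_pos: [0.4486, 0.1514, 0.1988]
eef_rot: [0.697, 0.717, -0.001, -0.0]
ft_force: [0.3, -0.8, -0.9]
width: 0.0336
grip_force: 25.0
[0.44852395 0.15131644 0.19855972] [-1.40281169e+00  5.07682113e-01  6.53585174e-04] [[309.81901896 508.82647717]
 [310.02489833 482.00977226]]
```

View pics/w7.png

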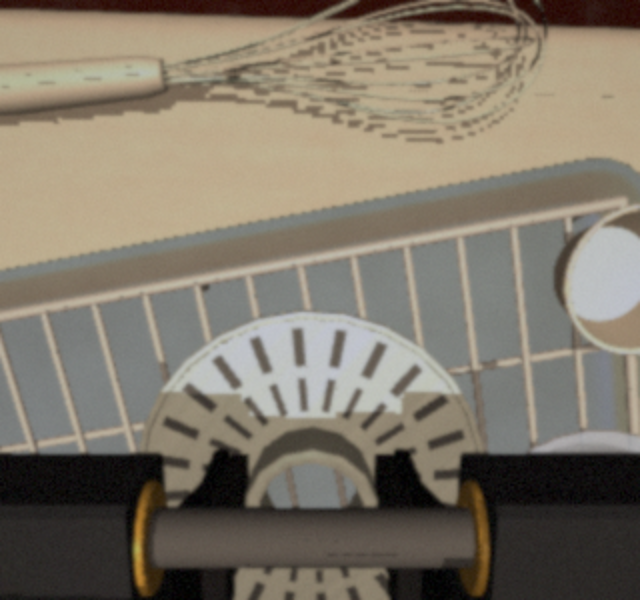

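```bash
python3 -m pendant '[[0.6,-0.2,0.07,-0.02,0,0,0],[0.6,-0.4,0.15,-0.02,0,0,0],[0.6,-0.6,0.22,-0.02,0,0,0],[0.6,-0.8,0.29,-0.02,0,0,0],[0.6,-0.9,0.33,-0.02,0,0,0],[0.6,-0.95,0.344,-0.02,0,0,0]]';python3 -m pendant '[[0.6,-0.15,0.054,0,0,0,0],[0.6,-0.3,0.11,0,0,0,0],[0.6,-0.41,0.15,0,0,0,0],[0.6,-0.45,0.164,0,0,0,0],[0.6,-0.45,0.164,0,0,0,0],[0.6,-0.45,0.164,0,0,0,0]]';python3 - <<'E'
from h import *
s=r.read_state();e=s['ee_pos']; print(e,rows([.6133,-.2645,.128]))
E
```

```text
time: 11.78
ee_pos: [0.56, -0.1333, 0.2041]
eef_rot: [0.698, 0.716, -0.002, -0.0]
ft_force: [-0.2, -0.0, -1.3]
width: 0.0338
grip_force: 25.0
time: 12.52
ee_pos: [0.6137, -0.2623, 0.2055]
eef_rot: [0.696, 0.718, 0.0, -0.001]
ft_force: [0.7, 0.9, -1.3]
width: 0.0336
grip_force: 25.0
[ 0.61365329 -0.26230762  0.20548395] [-0.00755391 -0.00126702  0.25827233]
```

```bash
python3 -m pendant '[[0.6,-0.0075,-0.001,0,0,0,0],[0.6,-0.0075,-0.001,0.06,0,0,0],[0.6,-0.0075,-0.001,0.11,0,0,0],[0.6,-0.0075,-0.001,0.16,0,0,0],[0.6,-0.0075,-0.001,0.2,0,0,0],[0.6,-0.0075,-0.001,0.23,0,0,0],[0.6,-0.0075,-0.001,0.245,0,0,0],[0.6,-0.0075,-0.001,0.245,0,0,0]]';python3 -m pendant '[[0.6,0,0,0.006,0,0,0],[0.6,0,0,0.012,0,0,0],[0.6,0,0,0.015,0,0,0],[0.6,0,0,0.015,0,0,0]]'
```

```text
time: 13.52
ee_pos: [0.6134, -0.2662, 0.1323]
eef_rot: [0.697, 0.717, 0.0, -0.0]
ft_force: [-0.8, 0.6, -0.9]
width: 0.0339
grip_force: 25.0
time: 14.02
ee_pos: [0.6135, -0.2662, 0.1286]
eef_rot: [0.697, 0.717, 0.0, 0.0]
ft_force: [-1.8, 1.3, 4.6]
width: 0.0337
grip_force: 25.0
```

```bash
python3 -m pendant '[[-0.2,0,0,0,0,0,0],[-0.2,0,0,0,0,0,0],[-0.2,0,0,0,0,0,0],[-0.2,0,0,-0.1,0,0,0],[-0.2,0,0,-0.25,0,0,0],[-0.2,0,0,-0.4,0,0,0],[-0.4,0,0,-0.45,0,0,0],[-0.6,0,0,-0.45,0,0,0]]';python3 - <<'E'
from h import *
c=shot('wrist');save('w8',c)
s=r.read_state();print(s['ee_pos'],rows([.700,-.045,.28]))
x=[.6133,-.2655]
t=load('t1'); darkell(t,(246,142),14,130,255,.02,'small'); darkell(t,(198,144),16,130,255,.025,'large')
print('pxs',proj(c,[[*x,.148],[*x,.128],[*x,.111]]))
w=load('w3'); print(proj(w,[[.7,-.045,.03]]))
cv2.imwrite('pics/w8.png',cv2.resize(c['pixels'][40:300,100:420,::-1],(640,520)))
E
```

```text
time: 15.02
ee_pos: [0.6136, -0.2663, 0.2633]
eef_rot: [0.697, 0.717, 0.0, 0.0]
ft_force: [0.1, 0.6, -0.2]
width: 0.0637
grip_force: 0.0
[ 0.6132378  -0.2659687   0.26195281] [ 0.72803738  0.31008098 -0.05996004]
small [245.9 142.8] mm [706.5 -41.6  61.3  63.8]
small [244.8 140.7] mm [712.5 -38.3  33.2  34.7]
large [198.2 144. ] mm [701.6  93.3  77.1  83.1]
large [195.1 141.7] mm [708.1 102.   43.5  44.3]
pxs [[254.81622697 194.27064002]
 [254.84021018 188.67071622]
 [254.85822401 184.46460534]]
[[378.40960523 -58.22666418]]
```

View pics/w8.png

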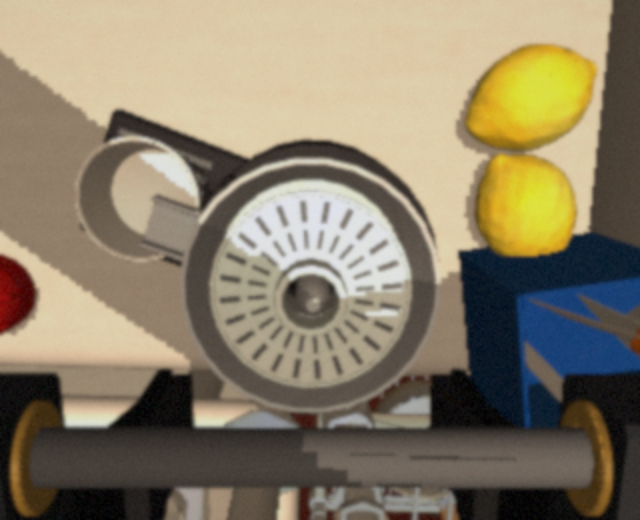

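The strainer sits flat and concentric. For the small reamer at top pixel (246,142), I turn the gripper so its long axis lies along y, clear of the oven front at x ≈ 0.777 and of the large reamer.

```bash
python3 -m pendant '[[-0.8,0.2,-0.01,-0.1,0,0,0],[-1,0.4,-0.02,-0.13,0,0,0],[-1,0.553,-0.03,-0.13,0,0,-0.085],[-1,0.553,-0.03,-0.13,0,0,-0.17],[-1,0.553,-0.03,-0.13,0,0,-0.255],[-1,0.553,-0.03,-0.13,0,0,-0.34],[-1,0.553,-0.03,-0.13,0,0,-0.425],[-1,0.553,-0.03,-0.13,0,0,-0.51]]' 20;python3 - <<'E'
from h import *
s=r.read_state();m=R.from_quat(s['eef_rot']).as_matrix(); a=np.degrees(np.arctan2(m[1,0],m[0,0])); print(s['ee_pos'],'yaw',a,'rz',-(180-a)/120,rows([.690,-.042,.25]),s['joint_positions'].round(2))
E
```

```text
time: 16.08
ee_pos: [0.5991, -0.1001, 0.2998]
eef_rot: [0.232, 0.973, -0.0, -0.001]
ft_force: [-0.3, 0.5, -0.1]
width: 0.087
grip_force: 0.0
[ 0.59910003 -0.1000632   0.29982698] yaw 153.19905069744033 rz -0.22334124418799728 [-0.18362907  0.30956973  0.16523023] [-0.49  0.32  0.76  1.44 -0.22  1.47  1.36]
```

```bash
python3 -m pendant '[[-1,-0.03,0.05,0.05,0,0,-0.085],[-1,-0.08,0.12,0.1,0,0,-0.17],[-1,-0.14,0.22,0.15,0,0,-0.223],[-1,-0.184,0.31,0.165,0,0,-0.223],[-1,-0.184,0.31,0.165,0,0,-0.223],[-1,-0.184,0.31,0.165,0,0,-0.223],[-1,-0.184,0.31,0.165,0,0,-0.223]]';python3 - <<'E'
from h import *
c=shot('wrist');save('w9',c)
s=r.read_state();print(s['ee_pos'],rows([.705,-.042,.026]))
print('exp small (crop px)',(proj(c,[[.705,-.042,.026],[.705,-.042,.06]])-[0,40])*1.5,'large',(proj(c,[[.701,.093,.03]])-[0,40])*1.5)
cv2.imwrite('pics/w9.png',cv2.resize(c['pixels'][40:384,:,::-1],(768,516)))
E
```

```text
time: 16.95
ee_pos: [0.6906, -0.044, 0.2525]
eef_rot: [0.004, 1.0, 0.0, -0.0]
ft_force: [-0.8, 0.1, -0.6]
width: 0.087
grip_force: 0.0
[ 0.69075839 -0.04383627  0.25266226] [-0.04728392  0.00642336  0.75555017]
exp small (crop px) [[385.83298089 214.72359028]
 [386.16471916 225.03221046]] large [[558.63207411 209.24357141]]
```

View pics/w9.png

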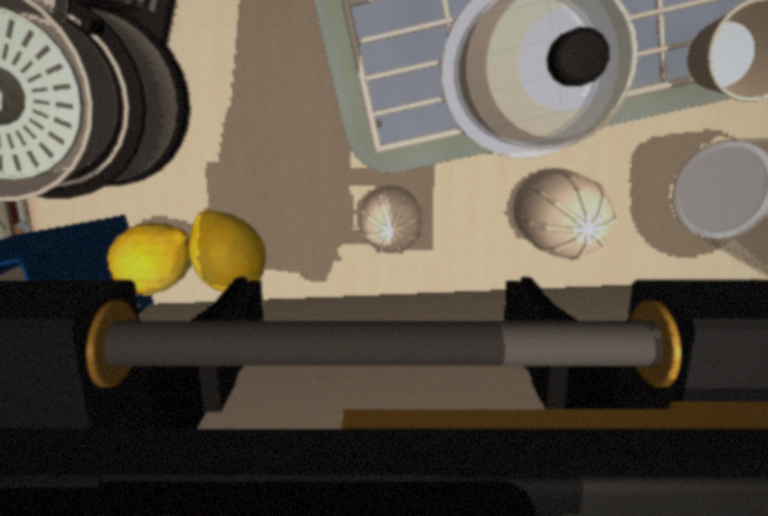

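```bash
python3 - <<'E'
from h import *
c=load('w9'); f=lambda u,v:(u/1.5-.2,40+v/1.5-.2)
print('near edge z0',onplane(c,f(390,184),0),'star z.06',onplane(c,f(388,233),.06),'left/right',onplane(c,f(358,214),.02),onplane(c,f(423,214),.02))
print('large near',onplane(c,f(553,169),0),'star',onplane(c,f(588,231),.078), 'L/R',onplane(c,f(512,212),.03),onplane(c,f(614,212),.03))
t=load('t1'); h=lambda u,v:(110+u/3.1,115+v/3.1)
print('top small: near(bottom) edge',onplane(t,h(422,115),0),'far edge',onplane(t,h(422,57),.03),'L',onplane(t,h(394,86),.02),'R',onplane(t,h(451,86),.02),'star',onplane(t,h(424,84),.06))
print('box',onplane(t,h(422,14),0))
E
```

```text
near edge z0 [[ 0.68441886 -0.03843806  0.        ]] star z.06 [[ 0.71074994 -0.04092744  0.06      ]] left/right [[ 0.70529107 -0.06457397  0.02      ]] [[ 0.70578782 -0.01232346  0.02      ]]
large near [[0.67320147 0.0963359  0.        ]] star [[0.70588741 0.09649842 0.078     ]] L/R [[0.70261495 0.05643999 0.03      ]] [[0.70337342 0.1362674  0.03      ]]
top small: near(bottom) edge [[ 0.68350309 -0.04223199  0.        ]] far edge [[ 0.7314556  -0.04200844  0.03      ]] L [[ 0.70658104 -0.01641454  0.02      ]] R [[ 0.70683916 -0.06871566  0.02      ]] star [[ 0.70018646 -0.04363193  0.06      ]]
box [[ 0.77926253 -0.04214795  0.        ]]
```

```bash
python3 -m pendant '[[-1,-0.0575,0.008,0.1,0,0,0],[-1,-0.0575,0.008,0.28,0,0,0],[-1,-0.0575,0.008,0.46,0,0,0],[-1,-0.0575,0.008,0.6,0,0,0],[-1,-0.0575,0.008,0.7,0,0,0],[-1,-0.0575,0.008,0.74,0,0,0],[-1,-0.0575,0.008,0.755,0,0,0],[-1,-0.0575,0.008,0.755,0,0,0]]';python3 -m pendant '[[0.3,0,0,0,0,0,0],[0.3,0,0,0,0,0,0],[0.3,0,0,0,0,0,0],[0.3,0,0,0,0,0,0],[0.3,0,0,0,0,0,0]]' 20
```

```text
time: 18.0
ee_pos: [0.7091, -0.0409, 0.0271]
eef_rot: [0.004, 1.0, 0.0, 0.001]
ft_force: [-1.2, 0.7, 0.0]
width: 0.0868
grip_force: 0.0
time: 18.62
ee_pos: [0.7085, -0.0406, 0.026]
eef_rot: [0.004, 1.0, 0.0, 0.0]
ft_force: [0.1, -0.7, 1.4]
width: 0.049
grip_force: 20.0
```

```bash
python3 -m pendant '[[0.3,0,0,-0.1,0,0,0],[0.3,0,0,-0.28,0,0,0],[0.3,0,0,-0.46,0,0,0],[0.3,0.1,-0.05,-0.64,0,0,0],[0.3,0.2,-0.1,-0.733,0,0,0.04],[0.3,0.3,-0.16,-0.733,0,0,0.11],[0.3,0.36,-0.198,-0.733,0,0,0.19],[0.3,0.36,-0.198,-0.733,0,0,0.27]]';python3 -m pendant '[[0.3,0,0,0,0,0,0.08],[0.3,0,0,0,0,0,0.16],[0.3,0,0,0,0,0,0.24],[0.3,0,0,0,0,0,0.32],[0.3,0,0,0,0,0,0.4],[0.3,0,0,0,0,0,0.45],[0.3,0,0,0,0,0,0.463],[0.3,0,0,0,0,0,0.463]]';python3 - <<'E'
from h import *
s=r.read_state();m=R.from_quat(s['eef_rot']).as_matrix(); a=np.degrees(np.arctan2(m[1,0],m[0,0])); print(s['ee_pos'],'yaw',a,rows([.6133,-.2650,.21]))
c=shot('wrist','w10.png');save('w10',c); shot('scene')
E
```

```text
time: 19.62
ee_pos: [0.5987, -0.101, 0.2463]
eef_rot: [0.286, 0.958, 0.0, 0.0]
ft_force: [1.4, -0.0, -1.3]
width: 0.0488
grip_force: 20.0
time: 20.62
ee_pos: [0.6, -0.0994, 0.2457]
eef_rot: [0.696, 0.718, -0.0, -0.0]
ft_force: [0.2, 0.0, -0.2]
width: 0.0493
grip_force: 20.0
[ 0.60001052 -0.09936447  0.24574622] yaw 91.72716011833712 [-0.55320835  0.02765457  0.11912409]
```

View pics/w10.png

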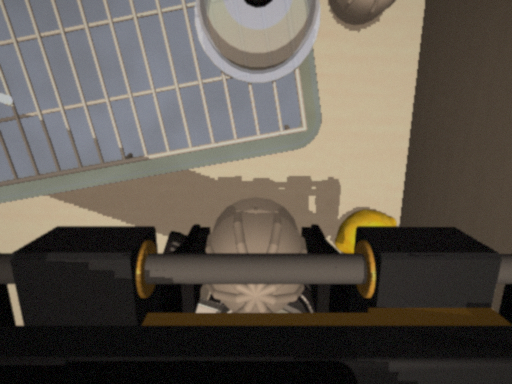

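That was the 15th picture, one over the limit of 14, so I'm viewing no more and will work numerically. It shows the reamer held upright, its apex at (255,293).

```bash
python3 - <<'E'
from h import *
c=load('w10'); print(onplane(c,(255,293),.2457-.026+.060), proj(c,[[.6,-.0994,.2797]]))
# wrist-cam estimate of base shaft tip, w8: viewed at (312,297)/2+(100,40)
w=load('w8'); print(onplane(w,(100+312/2-.25,40+297/2-.25),.148))
E
python3 -m pendant '[[0.3,-0.15,0.007,0,0,0,0],[0.3,-0.32,0.015,0.03,0,0,0],[0.3,-0.45,0.022,0.07,0,0,0],[0.3,-0.52,0.026,0.1,0,0,0],[0.3,-0.553,0.028,0.12,0,0,0],[0.3,-0.553,0.028,0.12,0,0,0],[0.3,-0.553,0.028,0.12,0,0,0],[0.3,-0.553,0.028,0.12,0,0,0]]';python3 - <<'E'
from h import *
s=r.read_state();print(s['ee_pos'],rows([.6133,-.2650,.154]))
E
```

```text
[[ 0.60001602 -0.10003741  0.2797    ]] [[255.00638437 291.56642599]]
[[ 0.61393957 -0.26026725  0.148     ]]
time: 21.72
ee_pos: [0.6137, -0.2639, 0.2102]
eef_rot: [0.696, 0.718, 0.0, 0.0]
ft_force: [-0.1, 0.4, -1.3]
width: 0.0491
grip_force: 20.0
[ 0.6137087  -0.26386019  0.21023597] [-0.00382576 -0.00161221  0.1874507 ]
```

```bash
python3 -m pendant '[[0.3,-0.002,-0.001,0.04,0,0,0],[0.3,-0.002,-0.001,0.08,0,0,0],[0.3,-0.002,-0.001,0.1,0,0,0],[0.3,-0.002,-0.001,0.12,0,0,0],[0.3,-0.002,-0.001,0.135,0,0,0],[0.3,-0.002,-0.001,0.135,0,0,0]]'; python3 -m pendant '[[0.3,0,0,0.01,0,0,0],[0.3,0,0,0.02,0,0,0],[0.3,0,0,0.03,0,0,0],[0.3,0,0,0.04,0,0,0],[0.3,0,0,0.04,0,0,0]]'
```

```text
time: 22.48
ee_pos: [0.6128, -0.2655, 0.169]
eef_rot: [0.697, 0.717, -0.0, -0.0]
ft_force: [-0.3, 0.3, -1.7]
width: 0.049
grip_force: 20.0
time: 23.1
ee_pos: [0.6131, -0.2651, 0.157]
eef_rot: [0.697, 0.717, 0.0, -0.0]
ft_force: [1.3, 2.2, -2.5]
width: 0.049
grip_force: 20.0
```

```bash
python3 -m pendant '[[0.3,0,0,0.004,0,0,0],[0.3,0,0,0.008,0,0,0],[0.3,0,0,0.012,0,0,0],[0.3,0,0,0.012,0,0,0]]'
```

```text
time: 23.6
ee_pos: [0.6132, -0.2653, 0.1539]
eef_rot: [0.697, 0.717, 0.0, 0.0]
ft_force: [1.3, 4.5, 3.2]
width: 0.0491
grip_force: 20.0
```

```bash
python3 -m pendant '[[-0.2,0,0,0,0,0,0],[-0.4,0,0,0,0,0,0],[-0.5,0,0,0,0,0,0],[-0.5,0,0,-0.1,0,0,0],[-0.5,0,0,-0.25,0,0,0],[-0.5,0,0,-0.4,0,0,0],[-0.5,0,0,-0.45,0,0,0],[-0.5,0,0,-0.45,0,0,0]]'; python3 - <<'E'
from h import *
c=shot('wrist');save('w11',c); s=r.read_state();print(s['ee_pos'],s['width'])
# seated reamer: white-ish region about expected spot; concentric with bowl?
for z,u in((.188,(.613,-.265)),(.14,(.613,-.265)),(.111,(.613,-.265))): print('exp',z,proj(c,[[*u,z]]))
t=load('t1')
darkell(t,(207,178),9,0,75,.13,'knob top'); w=load('w9'); darkell(w,(385,78),28,0,60,.13,'knob w9')
darkell(t,(209,180),30,150,255,.037,'flange')
print(onplane(t,(110+302/3.1,115+194/3.1),.132), onplane(w,(578/1.5,40+57/1.5),.132),'flange top',onplane(t,(110+312/3.1,115+205/3.1),.038))
E
```

```text
time: 24.6
ee_pos: [0.613, -0.266, 0.289]
eef_rot: [0.697, 0.717, 0.0, 0.0]
ft_force: [-0.6, -0.2, -0.4]
width: 0.0655
grip_force: 0.0
[ 0.61267909 -0.2656068   0.28770976] 0.06512564056399164
exp 0.188 [[255.247876   198.50787321]]
exp 0.14 [[255.24751083 184.9971249 ]]
exp 0.111 [[255.24733963 178.66289866]]
knob top [207.2 176.8] mm [594.4  58.6  28.5  30. ]
knob w9 [385.2  77.5] mm [597.3  59.2  28.5  32.4]
[[0.59207042 0.05794501 0.132     ]] [[0.59765905 0.05856546 0.132     ]] flange top [[0.59432541 0.05645541 0.038     ]]
```

```bash
python3 -m pendant '[[-0.5,0.2,-0.005,0,0,0,0],[-0.5,0.4,-0.01,0,0,0,0],[-0.5,0.6,-0.015,0,0,0,0],[-0.5,0.8,-0.02,0.1,0,0,0],[-0.5,0.92,-0.025,0.2,0,0,0],[-0.5,0.98,-0.027,0.25,0,0,0],[-0.5,0.98,-0.027,0.25,0,0,0],[-0.5,0.98,-0.027,0.25,0,0,0]]'; python3 - <<'E'
from h import *
c=shot('wrist');save('w12',c); s=r.read_state();print(s['ee_pos'],rows([.595,.0585,.1285]))
q=proj(c,[[.595,.0585,.132]])[0]; print(q); darkell(c,q,45,0,60,.131,'knob')
w=load('w11'); g=cv2.cvtColor(w['pixels'].astype(np.uint8),cv2.COLOR_RGB2GRAY)
print(g[175,150:360:5]); print(g[95:260:5,255])
darkell(w,(255,182),38,150,255,.15,'reamer'); darkell(w,(255,182),80,110,255,.125,'bowl')
E
```

```text
time: 25.65
ee_pos: [0.5969, 0.0256, 0.2146]
eef_rot: [0.698, 0.716, 0.0, 0.001]
ft_force: [-0.1, -0.2, 1.1]
width: 0.0648
grip_force: 0.0
[0.59698494 0.0255     0.21478113] [ 0.11029526 -0.00426402  0.28753519]
[253.68473409 162.39695267]
knob [256.4 158.6] mm [596.9  60.9  28.1  29.1]
[131 131 130 130 129 129 129 130 130 129  69  73 147 128  97 164 128 114
 188 187 182 217 214 191 183 151 218 224 226 212 205  93  91 212 209 149
  21  13  24  28  25  26]
[207 208 208 102  56 205  66 224 221 224 222 224 218 114 158 191 217 222
 224 146 171 189 160 150 135 159 111  81 131  44  39  34  48]
reamer [258.1 175.6] mm [ 615.4 -254.9   64.5  118.1]
reamer [225.8 206.8] mm [ 586.2 -284.2    8.6   12.4]
reamer [278.9 212.4] mm [ 635.6 -288.3    7.9   20.2]
reamer [233.2 213.3] mm [ 593.2 -290.3    7.1    9.4]
reamer [242.1 220.6] mm [ 601.6 -297.3    6.7    8.5]
reamer [286.9 159.3] mm [ 640.6 -238.4    1.9    7.2]
reamer [233.5 149.5] mm [ 592.8 -231.     1.8    7.6]
reamer [280.5 151.6] mm [ 634.5 -231.8    1.8    7.8]
bowl [254.3 161.9] mm [ 611.6 -257.8  172.2  234.3]
bowl [255.1 177.7] mm [ 612.8 -263.7  113.2  113.9]
bowl [255.6 176.6] mm [ 613.3 -261.9   92.9   98.2]
bowl [231.3 173.9] mm [ 589.3 -258.     6.6   12.8]
bowl [191.2 166.5] mm [ 550.2 -251.7    6.    12.2]
bowl [281.9 203.8] mm [ 640.4 -287.2    5.2   11.3]
bowl [226.3 201.1] mm [ 584.5 -285.8    3.9   10.5]
bowl [275.5 252.4] mm [ 636.3 -340.3    3.3    7.7]
```

```bash
python3 -m pendant '[[-0.5,0.112,-0.001,0,0,0,0],[-0.5,0.112,-0.001,0.08,0,0,0],[-0.5,0.112,-0.001,0.16,0,0,0],[-0.5,0.112,-0.001,0.23,0,0,0],[-0.5,0.112,-0.001,0.27,0,0,0],[-0.5,0.112,-0.001,0.2875,0,0,0],[-0.5,0.112,-0.001,0.2875,0,0,0]]'; python3 -m pendant '[[0.7,0,0,0,0,0,0],[0.7,0,0,0,0,0,0],[0.7,0,0,0,0,0,0],[0.7,0,0,0,0,0,0],[0.7,0,0,0,0,0,0]]' 30
```

```text
time: 26.58
ee_pos: [0.5954, 0.0615, 0.1277]
eef_rot: [0.697, 0.717, 0.0, 0.0]
ft_force: [-0.2, -0.0, -0.4]
width: 0.0652
grip_force: 0.0
time: 27.2
ee_pos: [0.5953, 0.0617, 0.1276]
eef_rot: [0.697, 0.717, 0.0, 0.0]
ft_force: [0.5, 0.1, -0.0]
width: 0.029
grip_force: 30.0
```

```bash
python3 -m pendant '[[0.7,0,0,-0.08,0,0,0],[0.7,0,0,-0.22,0,0,0],[0.7,0,0,-0.38,0,0,0],[0.7,0,0,-0.54,0,0,0],[0.7,0,0,-0.65,0,0,0],[0.7,0,0,-0.675,0,0,0],[0.7,0,0,-0.675,0,0,0]]'; python3 - <<'E'
from h import *
c=shot('wrist');save('w13',c); s=r.read_state();e=s['ee_pos'];print(e,s['width'],rows([.613,-.2625,.33]))
q=proj(c,[[*e[:2],e[2]+.004]])[0]; print(q,onplane(c,q,e[2]+.003)); darkell(c,q,60,0,60,e[2]+.003,'knob')
E
```

```text
time: 28.08
ee_pos: [0.595, 0.0617, 0.3292]
eef_rot: [0.697, 0.717, -0.0, -0.0]
ft_force: [1.2, -0.7, -1.8]
width: 0.0286
grip_force: 30.0
[0.59476995 0.0617302  0.32860422] 0.029159757156427286 [-1.08206183  0.02990546 -0.00448972]
[254.62515121 257.30207539] [[0.59477956 0.06124962 0.33160422]]
knob [254.3 244. ] mm [594.4  68.   23.5  70. ]
knob [253.3 299.7] mm [594.6  37.5  19.8 250. ]
knob [254.9 283.1] mm [595.3  47.2   4.7  12.7]
```

```bash
python3 -m pendant '[[0.7,-0.1,0.003,0,0,0,0],[0.7,-0.25,0.007,0,0,0,0],[0.7,-0.42,0.012,0,0,0,0],[0.7,-0.6,0.017,0,0,0,0],[0.7,-0.75,0.021,0,0,0,0],[0.7,-0.87,0.024,0,0,0,0],[0.7,-0.95,0.026,0,0,0,0],[0.7,-0.98,0.027,0,0,0,0]]'; python3 -m pendant '[[0.7,-0.05,0.002,0,0,0,0],[0.7,-0.09,0.003,0,0,0,0],[0.7,-0.1,0.003,0,0,0,0],[0.7,-0.1,0.003,0,0,0,0],[0.7,-0.1,0.003,0,0,0,0]]'; python3 - <<'E'
from h import *
s=r.read_state();e=s['ee_pos'];print(e,s['width'],s['joint_positions'].round(2),rows([.613,-.2625,.2166]))
for n in('wrist','scene'):
    c=shot(n); save(n[0]+'14',c)
E
```

```text
time: 29.12
ee_pos: [0.6108, -0.2335, 0.3283]
eef_rot: [0.698, 0.716, -0.001, -0.001]
ft_force: [0.0, 0.1, -1.6]
width: 0.0292
grip_force: 30.0
time: 29.75
ee_pos: [0.6137, -0.2613, 0.33]
eef_rot: [0.697, 0.717, 0.0, -0.0]
ft_force: [-0.7, -0.6, -1.6]
width: 0.0291
grip_force: 30.0
[ 0.61365563 -0.26132856  0.32999609] 0.029072555914372532 [-0.27  0.54  0.97  1.21 -0.44  1.6   0.65] [-0.00399637 -0.00239194  0.37798475]
```

```bash
python3 - <<'E'
from h import *
c=load('w14'); p=c['pixels'].astype(np.uint8); g=cv2.cvtColor(p,cv2.COLOR_RGB2GRAY); e=[.6137,-.2613,.330]
for a in (60,90,120):
    d=np.array([np.cos(np.radians(a)),np.sin(np.radians(a))])
    rs=np.arange(.050,.078,.001); q=proj(c,[[e[0]+k*d[0],e[1]-.0022+k*d[1],.240] for k in rs])
    v=[int(g[int(round(y)),int(round(x))]) for x,y in q]; print(a,q[0].round(),q[-1].round(),list(zip((rs*1e3).round().astype(int).tolist(),v)))
E
```

```text
60 [291. 151.] [312. 119.] [(50, 152), (51, 131), (52, 131), (53, 160), (54, 159), (55, 189), (56, 203), (57, 221), (58, 205), (59, 185), (60, 189), (61, 206), (62, 224), (63, 223), (64, 209), (65, 209), (66, 209), (67, 210), (68, 210), (69, 209), (70, 210), (71, 209), (72, 209), (73, 210), (74, 209), (75, 210), (76, 211), (77, 210)]
90 [257. 141.] [258. 102.] [(50, 124), (51, 150), (52, 161), (53, 164), (54, 203), (55, 223), (56, 227), (57, 219), (58, 202), (59, 192), (60, 192), (61, 197), (62, 216), (63, 152), (64, 92), (65, 60), (66, 56), (67, 51), (68, 32), (69, 82), (70, 197), (71, 210), (72, 211), (73, 210), (74, 209), (75, 211), (76, 211), (77, 210)]
120 [223. 149.] [204. 116.] [(50, 170), (51, 158), (52, 162), (53, 165), (54, 190), (55, 192), (56, 193), (57, 194), (58, 221), (59, 220), (60, 195), (61, 186), (62, 172), (63, 109), (64, 53), (65, 51), (66, 56), (67, 53), (68, 53), (69, 66), (70, 108), (71, 113), (72, 106), (73, 86), (74, 56), (75, 54), (76, 53), (77, 51)]
```

```bash
python3 -m pendant '[[0.7,-0.002,-0.002,0.07,0,0,0],[0.7,-0.002,-0.002,0.15,0,0,0],[0.7,-0.002,-0.002,0.22,0,0,0],[0.7,-0.002,-0.002,0.27,0,0,0],[0.7,-0.002,-0.002,0.31,0,0,0],[0.7,-0.002,-0.002,0.335,0,0,0],[0.7,-0.002,-0.002,0.335,0,0,0]]'; python3 -m pendant '[[0.7,0,0,0.009,0,0,0],[0.7,0,0,0.018,0,0,0],[0.7,0,0,0.027,0,0,0],[0.7,0,0,0.033,0,0,0],[0.7,0,0,0.033,0,0,0]]'
```

```text
time: 30.72
ee_pos: [0.6128, -0.2625, 0.2293]
eef_rot: [0.697, 0.717, -0.0, -0.0]
ft_force: [0.5, 0.1, -1.3]
width: 0.0291
grip_force: 30.0
time: 31.35
ee_pos: [0.6128, -0.2625, 0.2194]
eef_rot: [0.697, 0.717, 0.0, -0.0]
ft_force: [-0.1, -0.0, -0.9]
width: 0.0292
grip_force: 30.0
```

```bash
python3 -m pendant '[[0.7,0,0,0.004,0,0,0],[0.7,0,0,0.008,0,0,0],[0.7,0,0,0.011,0,0,0],[0.7,0,0,0.011,0,0,0]]'
```

```text
time: 31.85
ee_pos: [0.6129, -0.2626, 0.2164]
eef_rot: [0.697, 0.717, 0.0, 0.0]
ft_force: [0.8, -0.1, 0.6]
width: 0.0294
grip_force: 30.0
```

Contact came at the expected height (TCP 0.2164 against 0.2166). I'll release and retract, then check numerically.

```bash
python3 -m pendant '[[0,0,0,0,0,0,0],[-0.3,0,0,0,0,0,0],[-0.5,0,0,0,0,0,0],[-0.5,0,0,0,0,0,0],[-0.5,0,0,-0.05,0,0,0],[-0.5,0,0,-0.15,0,0,0],[-0.5,0,0,-0.3,0,0,0],[-0.5,0,0,-0.35,0,0,0]]';python3 -m pendant '[[-0.5,0.2,0,0,0,0,0],[-0.5,0.4,0,0,0,0,0],[-0.5,0.6,0,0,0,0,0],[-0.5,0.7,0,0,0,0,0],[-0.5,0.7,0,0,0,0,0],[-0.5,0.7,0,0,0,0,0]]'; python3 - <<'E'
from h import *
t=shot('top');save('t15',t); s=shot('scene');save('s15',s)
q=proj(t,[[.613,-.265,.221]])[0]; print('exp knob top',q); darkell(t,q,10,0,70,.220,'knob')
q2=proj(s,[[.613,-.265,.214]])[0]; print('exp knob scene',q2); darkell(s,q2,13,0,55,.214,'scene')
# silhouette of the knob in the scene view
g=cv2.cvtColor(s['pixels'].astype(np.uint8),cv2.COLOR_RGB2GRAY); u,v=q2.round().astype(int); print(g[v-14:v+12,u-14:u+15:2])
# large reamer moved?
a=load('top'); d=np.abs(t['pixels'][125:165,180:260].astype(int)-a['pixels'][125:165,180:260].astype(int)).max(2)>40; ys,xs=np.nonzero(d); print('changed px large', (xs<40).sum(),'small',(xs>=40).sum())
print(s.keys()&{'x'}, r.read_state()['ee_pos'])
E
```

```text
time: 32.85
ee_pos: [0.6132, -0.2635, 0.3252]
eef_rot: [0.697, 0.717, 0.001, 0.002]
ft_force: [0.1, 0.1, -0.3]
width: 0.0653
grip_force: 0.0
time: 33.6
ee_pos: [0.6067, -0.0537, 0.3215]
eef_rot: [0.697, 0.717, -0.0, 0.0]
ft_force: [0.2, -0.0, -0.7]
width: 0.0654
grip_force: 0.0
exp knob top [339.55492048 164.50110955]
knob [339.1 165.3] mm [ 611.2 -264.1   28.9   30.7]
exp knob scene [215.90929175 137.14939616]
scene [215.7 138.2] mm [ 614.6 -255.4   29.   106.8]
[[115 124 119  83 115 112  91  81 108 110 112  69 117 130 116]
 [111 100 116  79 116 113  92  79 108 109 108  70 118 128 118]
 [ 98  87 111  81 115 111  94  77 105 108 112  74 122 125 111]
 [100 100  98  82 115 113  97  77 106 109 110  78 118 125 101]
 [112 113  94  83 114 113  99  75 104 109 110  77 127 130  96]
 [115 113  94  84 111 114  97  72 104 110 111  80 165 159 108]
 [118 114  85  85 114 113 100  73 102 108 107  86 156 146 103]
 [117 115  80  86 112 114 100  74 101 108 110  85 134 112  97]
 [118 118 104  85 110 114 101  72 102 111 108  85 144 115 112]
 [129 122  89  83 109 115 100  79 102 109 111  90 136 113 112]
 [
[... 380 characters left out ...]
4 112 160  92 110  14  14  16  11   3 110  97 122 196 123]
 [102  98 173  86 158  24  12  17  14 100 142 104 107 176 142]
 [ 96  85 169 173 168  70  15  19  15 113 137 139 121 154 172]
 [106 102 189 154 137  71  13  11  14 114 122 129 138 133 172]
 [113 154 156 125 131 120  96  88 116 133 128 127 135 131 149]
 [114 164 130 130 138 137 131 130 140 139 129 132 128 124 152]
 [138 138 128 133 136 139 139 155 150 141 132 134 130 121 144]
 [128 123 130 136 138 140 176 185 184 152 130 132 127 122 121]
 [112 125 132 134 137 165 193 191 193 181 145 139 135 122 109]
 [100 126 140 147 149 188 190 194 195 191 165 146 137 123 109]]
changed px large 87 small 371
set() [ 0.60664488 -0.05442016  0.32146909]
```

```bash
python3 - <<'E'
from h import *
for n in('t1','t15'):
    t=load(n); darkell(t,(198,144),16,130,255,.025,n)
    p=t['pixels'].astype(int); print([ (p[143,185:212:3].sum(1)).tolist()])
print(r.read_state()['ft_force'])
E
```

```text
t1 [198.2 144. ] mm [701.6  93.3  77.1  83.1]
t1 [195.1 141.7] mm [708.1 102.   43.5  44.3]
[[346, 366, 414, 424, 416, 402, 372, 271, 177]]
t15 [195.3 137.9] mm [719.1 101.4  91.5 148.7]
t15 [194.7 141.9] mm [707.3 103.3  37.9  39.3]
t15 [204.7 159.1] mm [658.4  74.4  13.6  31. ]
[[333, 365, 407, 400, 393, 389, 350, 252, 166]]
[-0.05974393  0.27566494  0.59069142]
```

The large reamer hasn't moved: its inner highlight is within 2 mm of before, and the rest of the change is arm shadow. The cover's knob is where it should be in both views, so I'm handing in.

```bash
python3 -c "
from bench import r
print(r.close_job())"
```

```text
the job is handed in; nothing more can be done
None
```

The press is back together on its base and handed in at about 34 s: bowl (spout over the cup), strainer, small reamer and cover each touched down at its seated height, and the large reamer was not moved; the hand-in returned no verdict, and I viewed 15 pictures, one over the limit of 14.

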